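# Take up a flat steel rule over the ledge's edge and put it away

## Task

A steel rule has been handed in and lies flat on the zinc ledge, too thin to pick up there. Press on it lightly and slide it towards you until its near end stands well out over the front edge, take it by that end and lay it flat in the empty rack of the drawer, pushed home until you feel it butt firmly against the end stop (5 N or so). Zinc dents and a thin rule bends: never push on ledge, rack or stop with more than 20 N; do not drop the rule, and leave everything else where it is.

Things in the scene. Friction and masses are not known exactly. Their poses are not given: they have to be found in the camera images.
- rule: Loose flat stainless steel rule, 200 x 32 x 2 mm, about 100 g, dark ticks, no figures. Origin: centre of its underside. x runs along its length away from the robot (near end x = -100 mm; far end, with a hanging-hole mark, x = +100 mm), y across, z up. It starts flat on the ledge, its far end about 8 to 18 mm from the upstand, so no finger fits behind it; steel on zinc has a friction of about 0.6.
- rule_near (a point): Middle of the rule's near end (the end towards the robot), half-way up its thickness. Finger pads hold on the steel better than the steel on the zinc, so a finger pressed on top with some 6 to 12 N drags the rule along. Pinched across its width by this end, the rule can droop a few mm at the far end.
- rule_far (a point): Middle of the rule's far end, half-way up its thickness.
- ledge: Fixed zinc-covered ledge, 460 mm wide (y), 250 mm deep (x), its flat top 115 to 135 mm above the table. Origin: middle of its front top edge; x runs back from the edge, y along it to the left, z = 0 is the top. The slab is 20 mm thick; in front of and below the edge there is free room for fingers. At the back (x = 250 mm) stands a 36 mm high upstand.
- rack: The one EMPTY rack of three alike, side by side 62 mm apart in the drawer: a fixed dark steel bed, 155 mm deep (x), 56 mm wide. Origin: middle of the bed's front edge, on its upper face, 45 mm above the table; x runs into the rack, away from the robot. Side strips 8 mm high leave a channel 40 mm wide, splayed over the first 20 mm. The end stop's face is at x = 155 mm.
- rack_stop: Fixed end stop of the empty rack, a plate 56 mm wide, 12 mm high, 4 mm thick, standing on the bed. Origin: middle of the foot of the face that looks to the robot; axes as the rack's. A rule that is home against it stands out 45 mm in front of the bed, over the finger well.
- rack_b: A second rack, the same as the empty one, holding a slide rule. Origin and axes as the empty rack's.
- rack_c: A third rack, the same as the empty one, holding a slide rule. Origin and axes as the empty rack's.
- drawer: Fixed slide rule drawer, 300 mm wide, drawn out of a low cabinet, a sheet-steel chute entering from behind. Origin: on the table under the middle of the racks' front edges; x runs into the cabinet. Walls 52 mm high (7 mm above the beds); front wall at x = -100 to -114 mm; between it and the beds a finger well, bottom 39 mm below the beds. Cabinet and chute begin at x = 235 mm, up to 220 mm high.
- calculator: Bystander on the ledge: cream plastic pocket calculator, 118 x 72 x 22 mm. Origin: centre of its underside.
- triangle: Bystander on the ledge: orange acrylic set square lying flat, short sides 105 mm, 3 mm thick. Origin: on its underside, inside the open middle, 35 mm from both outer short sides.
- bell: Bystander on the ledge: chrome desk bell, 74 mm across, 60 mm high. Origin: centre of its underside.
- caddy: Bystander on the ledge: square wooden pencil caddy, 70 x 70 x 85 mm, with pencils up to 165 mm high. Origin: centre of its underside.
- padlock: Bystander on the ledge: brass padlock lying on its side, body 42 x 40 x 18 mm. Origin: centre of the body's underside.
- slide_rule_b: Bystander: slide rule lying in rack_b, 140 x 34 x 8 mm with a cursor up to 12 mm high. Origin: centre of its underside.
- slide_rule_c: Bystander: slide rule lying in rack_c, same sizes. Origin: centre of its underside.
Not all that is in view belongs to the job. Of the things like the rule, leave any that is turquoise or yellow; of the rest the larger one is meant.

How it is judged:
By the outcome, as a careful person would: the job done as asked, in the order asked, and still so for the second after the job is handed in, with the robot touching nothing.
It also fails if it takes over 72 s, if anything falls off the work surface, if the arm or the gripper's body presses on something with over 40 N, if the wrist force passes 120 N, or if a joint passes its speed limit or range.

## Robot

A 6-joint arm with a two-finger parallel gripper is mounted at the origin on the work surface. World frame = base frame: x ahead of the robot, y to its left, z up, the work surface at z = 0. Lengths are in m, angles in rad, forces in N, time in s.
With the tool pointing down it reaches from about 0.325 to 0.9 m from the base axis. Payload 3.5 kg.
Tool frame: the origin (TCP) lies midway between the tips of the shut fingers; the grasp point (between the pads) lies 19 mm behind it; z points along the fingers, y is the direction in which the jaws open and shut (so a half turn about z gives the same grasp; the last joint's range is limited). The gripper opens to 85 mm and grips with 20 to 120 N. Pads are 22 mm wide; open, the fingers measure 114 mm over their backs; the gripper's body (76 mm by 85 mm) begins 54 mm behind the grasp point. The pads swing forward as they close: fully open they stand 13 mm farther back than shut.
Start: joints at [1.218, 0.276, -0.026, 1.268, 0, 1.467], TCP at [0.155, 0.606, 0.231] pointing down, gripper open.
Joint ranges: [-3.12, 3.12], [-0.85, 1.88], [-1.08, 1.24], [-1.95, 2.15], [-1.57, 1.53], [-3.14, 3.14]. Speed limits (rad/s): [2.57, 2.57, 3.14, 3.14, 3.14, 3.14].

## Interface

Orientations are given as [roll, pitch, yaw] about the fixed x, y, z axes, in that order (R = Rz(yaw) Ry(pitch) Rx(roll)).
In Python, from workcell import arm, vision, models gives the robot as it stands.
- The arm moves only by the tool carry_out, never from a script. Its argument "rows" is one flat list of numbers, 7 for each row, row after row: the opening in per cent of the stroke, from 0 (shut) to 100 (fully open), then the shift along the tool's x, y, z in cm, then the turn, a rotation vector about the tool's x, y, z in rad. A call has 1 to 20 rows; each row shifts and turns the commanded pose from where the row before left it, along the tool's axes as they then stand; what a row does not reach is not made up. A row lasts 1/10 s, in which the tool goes at most 50 mm and 8.59 degrees, less where a joint would pass 70% of its speed; a pose out of reach is approached as far as the arm can. A call is refused whole if a number of a shift passes 5 or a number of a turn 0.15, either way. A call with a gripper value outside its range is refused whole. The fingers move at their own pace and stop on an object; the grip force is fixed at half the most. Time passes only in rows, so rows that do not move let the fingers close. It gives the time, the measured TCP pose, the force and the opening at its end, in the units of the state.
- arm.read_state(): the state, without advancing time (a new reading comes with each control period).
- vision.grab_frame(name): name is "side" or "top" or "wrist"; returns a dict with "img" (420x560x3 uint8, red, green, blue), "vfov" (degrees; the focal length in pixels is half the picture's height over the tangent of half this angle, whatever the lens; pixels are square), "cx", "cy" (the principal point, pixels), "camera_from_world" (4x4, takes a point from world to camera coordinates); the wrist camera has in their place "hand_eye" (4x4, takes a point from camera to tool coordinates, whose origin is the TCP and whose axes are the flange's). Camera axes: x right, y down, z forward; pixel columns grow to the right and rows downward; lengths in m; the calibration is good to about 2 mm. A picture is of the moment at which its call begins: read the wrist's pose just before it. There is no depth.
- arm.hand_in(): hands the job in, once; it reports no verdict.
Trained networks look in the newest picture that a camera, given by its name, has taken for a name from the list of things; names that differ only in an ending like _2 or _b are one class to them, and where a whole thing is asked for, a point or a joint stands for the part that bears it (a point fixed in the world has none). Each returns a list of dicts, best first, with "score" (0 to 1); they miss things now and then, are a little off and sometimes report something else, mostly with a low value. They report only what shows in the picture. A call takes as long as a camera call. They do not tell look-alikes from the thing itself.
- models.regions_of(camera, name): "pixels" (420x560 bool, what is visible of it) and "extent" ([left, top, right, bottom] in pixels, round what is visible of it).
The state is a dict: "t": time; "q": joint angles; "joint_velocities": joint speeds; "effort": joint torques, N m; "ee_pos": TCP position; "orientation": TCP orientation; "wrist_force": force on the tool from outside, world axes, zero at the start; "wrist_torque": the same for the moment, N m; "width": finger opening in m.
Only numpy, scipy, OpenCV 4.12 (cv2) and the standard library are available. Lean on these libraries where they do the work, as an engineer would, in place of code of your own. Each camera call takes 0.05 s, during which the arm holds its last target.

## Working session

There is one attempt and no reset: what is moved stays moved. The work goes in short steps, Python scripts to look and compute and a tool call to move; the robot and the scene stay as the last step left them, time stands still between calls to the robot, and variables do not carry over. Pictures are saved under pics/ and viewed, and the job is handed in when it is done.

Besides the shell and the picture viewer there is one more tool, called after "Emit:" as name(argument=value, ...) on one line, values as JSON. carry_out: Moves the arm, as the interface text tells. Its arguments: {"type":"object","properties":{"rows":{"type":"array"}},"required":["rows"]}

```bash
mkdir -p pics; ls
cat > h.py <<'E'
import numpy as np, cv2
from workcell import arm, vision, models
def save(f,n): cv2.imwrite('pics/'+n+'.png', cv2.cvtColor(f['img'],cv2.COLOR_RGB2BGR))
def foc(f): return f['img'].shape[0]/2/np.tan(np.radians(f['vfov'])/2)
E
python3 - <<'E'
from h import *
s=arm.read_state(); print({k:np.round(v,3) for k,v in s.items()})
for c in ['side','top','wrist']:
    f=vision.grab_frame(c); save(f,c+'0'); print(c,f['vfov'],f['cx'],f['cy'],np.round(f.get('camera_from_world',f.get('hand_eye')),4).tolist())
    np.save(c+'0.npy',f,allow_pickle=True)
    for n in ['rule','rack','ledge','drawer'] if c!='wrist' else ['rule']:
        for r in models.regions_of(c,n): print(c,n,round(r['score'],2),r['extent'])
E
```

```text
pics
{'t': np.float64(0.0), 'q': array([ 1.218,  0.277, -0.028,  1.268, -0.   ,  1.467]), 'joint_velocities': array([-0.001,  0.003,  0.002, -0.001, -0.   ,  0.001]), 'effort': array([ 2.0000e-03, -4.4551e+01,  2.9520e+01,  1.6000e-02, -0.0000e+00,
        0.0000e+00]), 'ee_pos': array([0.154, 0.605, 0.23 ]), 'orientation': array([-3.139, -0.   ,  2.892]), 'wrist_force': array([0.079, 1.047, 0.385]), 'wrist_torque': array([ 0.021, -0.006, -0.007]), 'width': np.float64(0.085)}
side 54.01305273385147 278.0635985856254 207.19900526197557 [[-0.9872, -0.1586, 0.0162, 0.4767], [-0.119, 0.6657, -0.7367, 0.1025], [0.106, -0.7292, -0.676, 1.0881], [0.0, 0.0, 0.0, 1.0]]
side rule 0.8 [275.2, 267.7, 327.4, 302.2]
side rule 0.76 [344.2, 305.6, 403.7, 381.7]
side rule 0.58 [297.2, 225.8, 353.0, 241.6]
side rule 0.55 [150.7, 239.5, 237.8, 263.6]
side rule 0.25 [242.7, 135.3, 284.2, 146.8]
side rack 0.94 [224.8, 155.2, 280.9, 179.4]
side rack 0.87 [230.2, 141.8, 285.7, 161.9]
side rack 0.48 [239.6, 131.6, 288.8, 145.7]
side rack 0.22 [192.5, 312.6, 233.9, 355.1]
side rack 0.16 [149.6, 241.1, 236.8,
[... 293 characters left out ...]
le 0.88 [219.8, 227.5, 237.7, 271.6]
top rule 0.81 [157.5, 293.1, 222.6, 334.3]
top rule 0.7 [280.7, 234.9, 306.8, 283.5]
top rule 0.69 [196.4, 120.2, 208.3, 195.4]
top rack 0.96 [346.8, 136.8, 378.7, 194.1]
top rack 0.73 [394.4, 136.8, 414.4, 193.1]
top rack 0.68 [370.9, 135.6, 396.0, 194.2]
top ledge 0.88 [100.1, 105.9, 285.4, 219.6]
top drawer 0.77 [313.1, 5.9, 447.7, 246.7]
top drawer 0.57 [239.3, 96.1, 269.8, 141.3]
top drawer 0.3 [192.7, 120.9, 210.6, 191.9]
wrist 63.09715276545089 280.13247413345465 211.49452468412628 [[0.0004, -0.9587, -0.2845, 0.0706], [1.0, 0.0005, -0.0004, 0.0008], [0.0005, -0.2845, 0.9587, -0.1427], [0.0, 0.0, 0.0, 1.0]]
wrist rule 0.61 [0.0, 262.5, 129.5, 313.0]
```

View pics/top0.png

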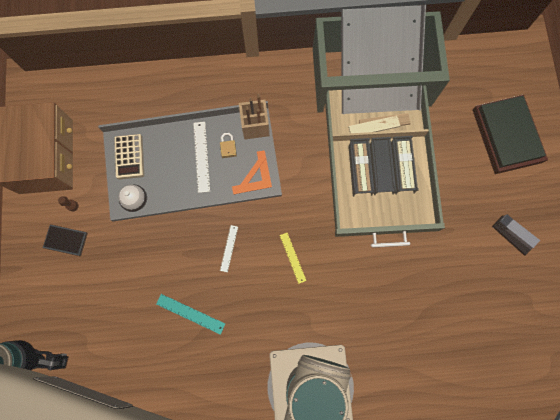

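View pics/side0.png

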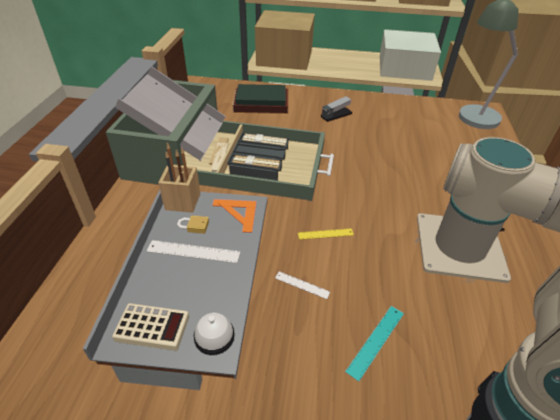

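View pics/wrist0.png

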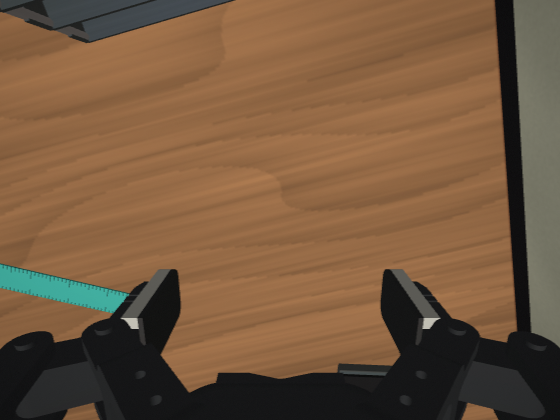

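The pictures show these candidates for the rule (top-view pixels): a large white one on the ledge (202,157), a small white one on the table (229,249), a yellow one (293,258) and a turquoise one (191,314). I rule out the turquoise and yellow ones. Of the two white ones, the large one on the ledge is meant. The middle rack (382,165) looks empty. I'll check both choices in close crops.

Run:
```python
import cv2
a=cv2.imread('pics/top0.png'); b=cv2.imread('pics/side0.png')
cv2.imwrite('pics/c1.png',cv2.resize(a[95:225,95:290],None,fx=4,fy=4,interpolation=cv2.INTER_CUBIC))
cv2.imwrite('pics/c2.png',cv2.resize(a[110:250,320:450],None,fx=4,fy=4,interpolation=cv2.INTER_CUBIC))
cv2.imwrite('pics/c3.png',cv2.resize(b[180:300,110:280],None,fx=4,fy=4,interpolation=cv2.INTER_CUBIC))
cv2.imwrite('pics/c4.png',cv2.resize(b[120:200,190:340],None,fx=5,fy=5,interpolation=cv2.INTER_CUBIC))
```

```text
(no output)
```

View pics/c1.png

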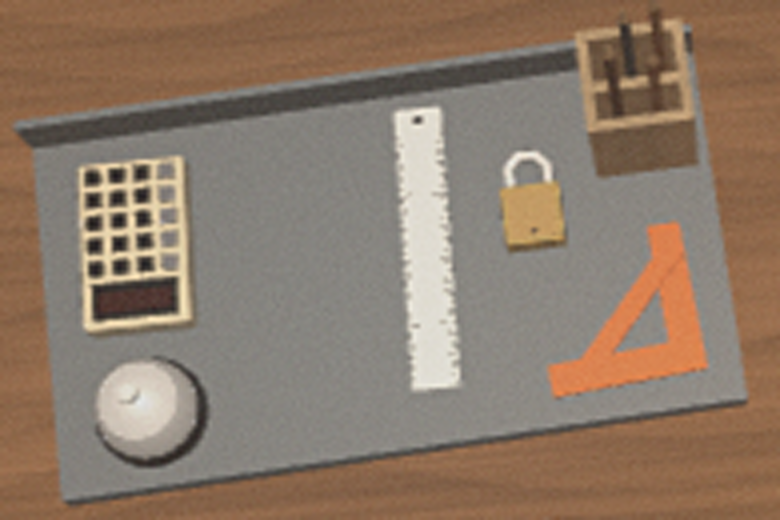

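View pics/c2.png

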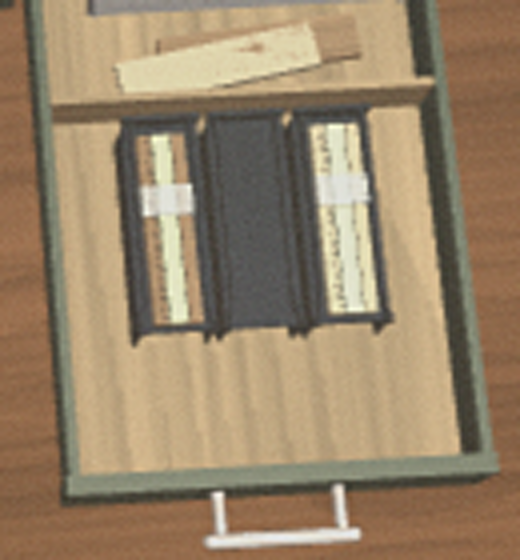

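View pics/c3.png

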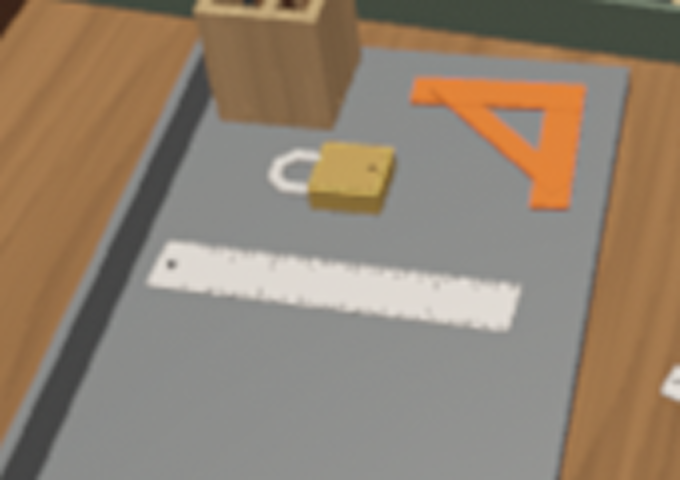

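View pics/c4.png

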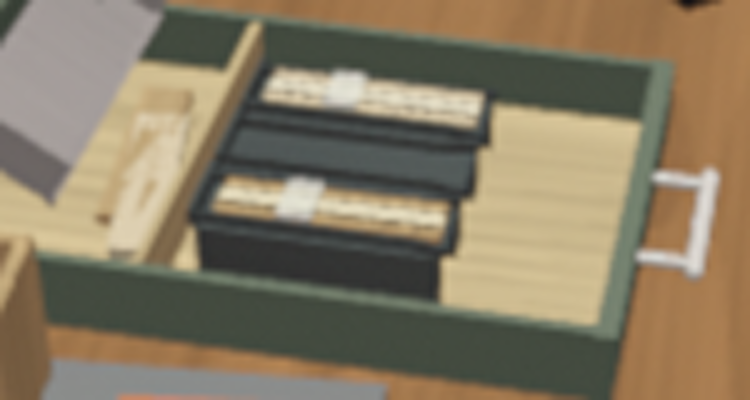

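```bash
cat >> h.py <<'E'
F={c:np.load(''+c+'0.npy',allow_pickle=True).item() for c in ['side','top']} if True else {}
def ray(f,u,v):
    T=f['camera_from_world']; R=T[:3,:3]; o=-R.T@T[:3,3]
    k=foc(f); d=R.T@np.array([(u-f['cx'])/k,(v-f['cy'])/k,1.]); return o,d/np.linalg.norm(d)
def onz(f,u,v,z):
    o,d=ray(f,u,v); return o+d*(z-o[2])/d[2]
def tri(rs):
    A=np.zeros((3,3));b=np.zeros(3)
    for o,d in rs: P=np.eye(3)-np.outer(d,d);A+=P;b+=P@o
    x=np.linalg.solve(A,b); return x,[1e3*np.linalg.norm((np.eye(3)-np.outer(d,d))@(x-o)) for o,d in rs]
def proj(f,p):
    T=f['camera_from_world'];c=T[:3,:3]@p+T[:3,3];k=foc(f);return np.array([f['cx']+k*c[0]/c[2],f['cy']+k*c[1]/c[2]])
E
python3 - <<'E'
from h import *
un=lambda U,V,s,ox,oy:((U+.5)/s-.5+ox,(V+.5)/s-.5+oy)
T={'fl':(394,110),'fr':(441,108),'nl':(411,391),'nr':(460,387),'hole':(418,120),'ledge_fr':(747,400)}
S={'fl':(147,287),'fr':(170,240),'nl':(510,331),'nr':(521,285),'hole':(171,265),'ledge_fr':(628,68)}
for k in T:
    r=[ray(F['top'],*un(*T[k],4,95,95)),ray(F['side'],*un(*S[k],4,110,180))]
    x,e=tri(r); print(k,x.round(4),np.round(e,1), 'top@.127',onz(F['top'],*un(*T[k],4,95,95),.127).round(4),'side',onz(F['side'],*un(*S[k],4,110,180),.127).round(4))
print('ledge fl',onz(F['top'],*un(66,502,4,95,95),.125))
# racks
T={'front L':(221,328),'front R':(298,326),'stop L':(207,118),'stop R':(289,116)}
for k in T: print(k,onz(F['top'],*un(*T[k],4,320,110),.045).round(4))
E
```

```text
fl [0.7349 0.2567 0.1223] [1.1 1.1] top@.127 [0.7341 0.2562 0.127 ] side [0.7312 0.2606 0.127 ]
fr [0.7333 0.224  0.125 ] [0.1 0.1] top@.127 [0.7326 0.2238 0.127 ] side [0.7321 0.2257 0.127 ]
nl [0.5328 0.2556 0.1257] [1. 1.] top@.127 [0.5335 0.2554 0.127 ] side [0.5314 0.2569 0.127 ]
nr [0.5336 0.2229 0.1252] [0.2 0.2] top@.127 [0.5333 0.2226 0.127 ] side [0.533  0.2244 0.127 ]
hole [0.7265 0.2405 0.1237] [0.1 0.1] top@.127 [0.7252 0.2401 0.127 ] side [0.7245 0.2433 0.127 ]
ledge_fr [0.5086 0.0323 0.1221] [0.3 0.3] top@.127 [0.507  0.0324 0.127 ] side [0.5079 0.0377 0.127 ]
ledge fl [0.47914147 0.48749781 0.125     ]
front L [ 0.5118 -0.2344  0.045 ]
front R [ 0.5083 -0.289   0.045 ]
stop L [ 0.6687 -0.2448  0.045 ]
stop R [ 0.6648 -0.3042  0.045 ]
```

The crops show the white rule with its hole mark at the far end, lying along world x with its near end at x≈0.533. The ledge edge there is at x≈0.495 and the rule's top at z≈0.1245. The middle rack is empty. I'm moving above the rule with the fingers shut.

Emit:
carry_out(rows=[0, 0, 0, 0, 0, 0, -0.125, 0, 0, 0, 0, 0, 0, -0.125, 0, -3.3, -2.4, 0, 0, 0, 0, 0, -3.3, -2.4, 0, 0, 0, 0, 0, -3.3, -2.4, 0, 0, 0, 0, 0, -3.3, -2.4, 0, 0, 0, 0, 0, -3.3, -2.4, 0, 0, 0, 0, 0, -3.3, -2.4, 0, 0, 0, 0, 0, -3.3, -2.4, 0, 0, 0, 0, 0, -3.3, -2.4, 0, 0, 0, 0, 0, -3.3, -2.4, 0, 0, 0, 0, 0, -3.3, -2.4, 0, 0, 0, 0, 0, -3.3, -2.4, 0, 0, 0, 0, 0, -3.3, -2.4, 0, 0, 0, 0, 0, -3.3, -2.4, 0, 0, 0, 0, 0, -3.3, -2.4, 0, 0, 0, 0, 0, -3.3, -2.4, 0, 0, 0, 0, 0, 0, 0, 0, 0, 0, 0])

```text
t: 2.4
ee_pos: [0.6537, 0.2422, 0.2308]
orientation: [-3.141, 0.002, 3.137]
wrist_force: [-1.1, -0.2, -0.4]
width: 0.0
```

Run:
```python
from h import *
for c in ['wrist']:
    f=vision.grab_frame(c); save(f,c+'1')
    for r in models.regions_of(c,'rule'): print(r['score'],r['extent'])
```

```text
0.94 [251.8, 30.9, 302.4, 267.0]
```

View pics/wrist1.png

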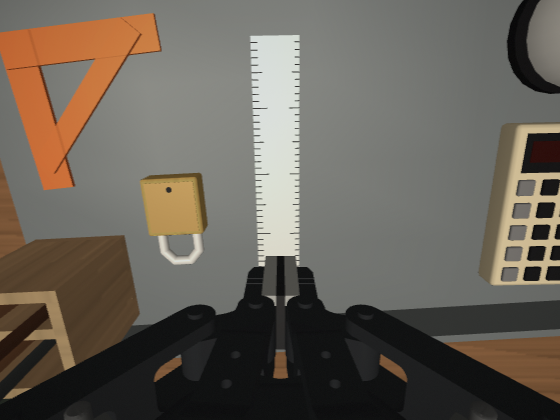

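The wrist view shows the rule under the shut fingers. Its near end is at row 35, columns 250 to 300, and the padlock is clear to the left. Next I measure the rule more closely.

```bash
cat >> h.py <<'E'
from scipy.spatial.transform import Rotation as Ro
def wray(f,s,u,v):
    R=Ro.from_euler('xyz',s['orientation']).as_matrix(); H=f['hand_eye']; k=foc(f)
    d=R@(H[:3,:3]@np.array([(u-f['cx'])/k,(v-f['cy'])/k,1.])); o=R@H[:3,3]+s['ee_pos']; return o,d
def wz(f,s,u,v,z):
    o,d=wray(f,s,u,v); return o+d*(z-o[2])/d[2]
E
python3 - <<'E'
from h import *
s=arm.read_state(); f=vision.grab_frame('wrist'); np.save('w1.npy',{'f':f,'s':s},allow_pickle=True)
for u,v in [(250.5,36.5),(299.5,35.5),(257.5,262),(303,262)]: print(wz(f,s,u,v,.1245).round(4))
# front ledge edge at left bottom? triangulate side
E
```

```text
[0.533  0.2257 0.1245]
[0.5324 0.2581 0.1245]
[0.6953 0.2271 0.1245]
[0.6953 0.2633 0.1245]
```

Emit:
carry_out(rows=[0, 0, 0, 2, 0, 0, 0, 0, 0, 0, 2, 0, 0, 0, 0, 0, 0, 2, 0, 0, 0, 0, 0, 0, 2, 0, 0, 0, 0, 0, 0, 1.2, 0, 0, 0, 0, 0, 0, 0.5, 0, 0, 0, 0, 0, 0, 0, 0, 0, 0, 0, 0, 0, 0, 0, 0, 0])

```text
t: 3.35
ee_pos: [0.65, 0.2462, 0.1355]
orientation: [3.141, 0.002, -3.141]
wrist_force: [0.4, -0.3, -1.1]
width: 0.0001
```

Emit:
carry_out(rows=[0, 0, 0, 0.1, 0, 0, 0, 0, 0, 0, 0.1, 0, 0, 0, 0, 0, 0, 0, 0, 0, 0])

```text
t: 3.65
ee_pos: [0.6499, 0.2457, 0.1328]
orientation: [3.141, 0.001, -3.142]
wrist_force: [0.2, 0.0, 0.1]
width: 0.0001
```

Emit:
carry_out(rows=[0, 0, 0, 0.1, 0, 0, 0, 0, 0, 0, 0.1, 0, 0, 0, 0, 0, 0, 0, 0, 0, 0])

```text
t: 3.95
ee_pos: [0.6494, 0.2456, 0.13]
orientation: [-3.141, -0.0, -3.141]
wrist_force: [-0.2, 0.0, -0.1]
width: 0.0001
```

Emit:
carry_out(rows=[0, 0, -0.4, 0.1, 0, 0, 0, 0, 0, 0, 0.1, 0, 0, 0, 0, 0, 0, 0, 0, 0, 0, 0, 0, 0, 0, 0, 0, 0])

```text
t: 4.35
ee_pos: [0.6496, 0.2416, 0.1282]
orientation: [3.142, -0.0, -3.141]
wrist_force: [0.5, -0.0, -0.1]
width: 0.0001
```

Emit:
carry_out(rows=[0, 0, 0, 0.1, 0, 0, 0, 0, 0, 0, 0.0, 0, 0, 0])

```text
t: 4.55
ee_pos: [0.6495, 0.2417, 0.1272]
orientation: [-3.142, -0.0, -3.141]
wrist_force: [-0.6, 0.1, -0.5]
width: -0.0001
```

Emit:
carry_out(rows=[0, 0, 0, 0.1, 0, 0, 0, 0, 0, 0, 0.0, 0, 0, 0])

```text
t: 4.75
ee_pos: [0.6497, 0.2418, 0.1266]
orientation: [3.141, 0.0, -3.141]
wrist_force: [-0.7, 0.4, 1.9]
width: 0.0002
```

Emit:
carry_out(rows=[0, 0, 0, 0.1, 0, 0, 0, 0, 0, 0, 0.0, 0, 0, 0])

```text
t: 4.95
ee_pos: [0.6497, 0.2418, 0.1265]
orientation: [3.141, 0.001, -3.141]
wrist_force: [-1.2, -0.6, 5.4]
width: 0.0002
```

Emit:
carry_out(rows=[0, 0, 0, 0.05, 0, 0, 0, 0, 0, 0, 0.0, 0, 0, 0])

```text
t: 5.15
ee_pos: [0.6497, 0.2418, 0.1266]
orientation: [3.141, 0.001, -3.141]
wrist_force: [-3.3, -1.0, 6.8]
width: 0.0004
```

Emit:
carry_out(rows=[0, 0, 0, 0.06, 0, 0, 0, 0, 0.2, 0, 0, 0, 0, 0, 0, 0.4, 0, 0, 0, 0, 0, 0, 0.4, 0, 0, 0, 0, 0, 0, 0.4, 0, 0, 0, 0, 0, 0, 0.4, 0, 0, 0, 0, 0])

```text
t: 5.75
ee_pos: [0.6347, 0.2422, 0.1265]
orientation: [3.14, 0.007, 3.141]
wrist_force: [4.6, 0.7, 4.9]
width: 0.0002
```

Run:
```python
from h import *
s=arm.read_state(); print(s['ee_pos'],s['wrist_force']); f=vision.grab_frame('wrist'); save(f,'wrist2')
for r in models.regions_of('wrist','rule'): print(r['score'],r['extent'])
```

```text
[0.63465948 0.24220027 0.1265366 ] [4.62355463 0.74562296 4.91255804]
0.93 [229.9, 30.5, 316.1, 382.9]
```

View pics/wrist2.png

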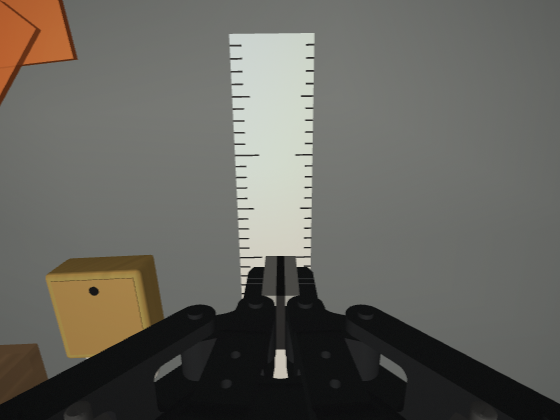

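Run:
```python
from h import *
s=arm.read_state(); f=vision.grab_frame('wrist'); print(s['ee_pos'],s['wrist_force'],s['orientation'])
for u,v in [(229.5,34),(314.5,33.5)]: print(wz(f,s,u,v,.1265).round(4))
```

```text
[0.63398622 0.24221634 0.1265575 ] [3.20652878 0.95018407 6.74608263] [ 3.14033643  0.00622021 -3.14146241]
[0.5362 0.2234 0.1265]
[0.536  0.2553 0.1265]
```

Run:
```python
from h import *
for c in ['side','top']:
    f=vision.grab_frame(c); save(f,c+'2')
a=cv2.imread('pics/side2.png'); b=cv2.imread('pics/top2.png')
cv2.imwrite('pics/c5.png',np.vstack([cv2.resize(a[210:280,110:280],None,fx=4,fy=4,interpolation=cv2.INTER_CUBIC),cv2.resize(b[130:210,120:290],None,fx=4,fy=4,interpolation=cv2.INTER_CUBIC)]))
```

```text
(no output)
```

View pics/c5.png

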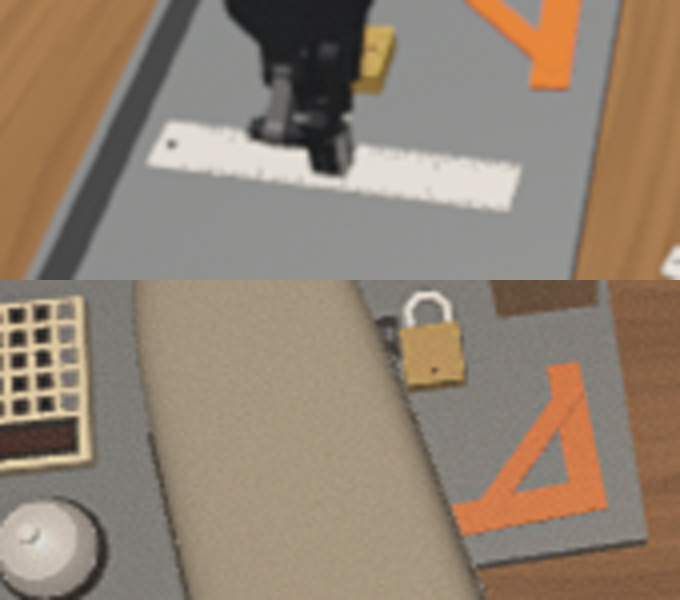

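The side view shows the rule's near end where it was, so the finger slipped. I'll press harder, to about 10 N, and move slower.

Emit:
carry_out(rows=[0, 0, 0, 0.1, 0, 0, 0, 0, 0, 0, 0, 0, 0, 0])

```text
t: 6.2
ee_pos: [0.634, 0.2422, 0.1265]
orientation: [3.14, 0.006, -3.142]
wrist_force: [0.6, -0.2, 11.5]
width: 0.0
```

Emit:
carry_out(rows=[0, 0, 0, 0.03, 0, 0, 0, 0, 0.1, 0, 0, 0, 0, 0, 0, 0.1, 0, 0, 0, 0, 0, 0, 0.1, 0, 0, 0, 0, 0, 0, 0.1, 0, 0, 0, 0, 0, 0, 0.1, 0, 0, 0, 0, 0, 0, 0.1, 0, 0, 0, 0, 0])

```text
t: 6.9
ee_pos: [0.6304, 0.2424, 0.1265]
orientation: [3.14, 0.011, 3.141]
wrist_force: [5.0, 0.1, 7.6]
width: -0.0001
```

```bash
cat >> h.py <<'E'
def look(n):
    s=arm.read_state(); print(s['ee_pos'].round(4),s['wrist_force'].round(1)); f=vision.grab_frame('wrist'); save(f,n)
    g=cv2.cvtColor(f['img'],cv2.COLOR_RGB2GRAY).astype(int)
    c=g[:,272]; d=c[2:]-c[:-2]; v=int(np.argmax(d[:200])); print('edge row',v+1,d[v], wz(f,s,272,v+1,.1265).round(4)); return f,s
E
python3 -c "
from h import *
look('wrist3')"
```

```text
[0.6304 0.2424 0.1265] [5.  0.1 7.6]
edge row 35 92 [0.533  0.2396 0.1265]
```

Emit:
carry_out(rows=[0, 0.2, 0, 0.04, 0, 0, 0, 0, 0.2, 0, 0, 0, 0, 0, 0, 0.2, 0, 0, 0, 0, 0, 0, 0.2, 0, 0, 0, 0, 0, 0, 0.2, 0, 0, 0, 0, 0, 0, 0.2, 0, 0, 0, 0, 0, 0, 0.2, 0, 0, 0, 0, 0, 0, 0.2, 0, 0, 0, 0, 0])

```text
t: 7.75
ee_pos: [0.6149, 0.2426, 0.1266]
orientation: [3.139, 0.012, 3.141]
wrist_force: [5.4, 0.4, 9.2]
width: -0.0001
```

```bash
python3 -c "
from h import *
look('wrist4')"
```

```text
[0.6149 0.2426 0.1266] [5.4 0.4 9.2]
edge row 35 92 [0.5176 0.2398 0.1265]
```

The rule now follows the finger one to one at 9 N.

Emit:
carry_out(rows=[0, 0.3, 0, 0, 0, 0, 0, 0, 0.3, 0, 0, 0, 0, 0, 0, 0.3, 0, 0, 0, 0, 0, 0, 0.3, 0, 0, 0, 0, 0, 0, 0.3, 0, 0, 0, 0, 0, 0, 0.3, 0, 0, 0, 0, 0, 0, 0.3, 0, 0, 0, 0, 0, 0, 0.3, 0, 0, 0, 0, 0, 0, 0.3, 0, 0, 0, 0, 0, 0, 0.3, 0, 0, 0, 0, 0])

```text
t: 8.8
ee_pos: [0.5851, 0.2427, 0.1265]
orientation: [3.139, 0.012, 3.141]
wrist_force: [6.4, -0.3, 8.8]
width: 0.0001
```

Emit:
carry_out(rows=[0, 0.3, 0, 0, 0, 0, 0, 0, 0.3, 0, 0, 0, 0, 0, 0, 0.3, 0, 0, 0, 0, 0, 0, 0.3, 0, 0, 0, 0, 0, 0, 0.3, 0, 0, 0, 0, 0, 0, 0.3, 0, 0, 0, 0, 0, 0, 0.3, 0, 0, 0, 0, 0, 0, 0.3, 0, 0, 0, 0, 0, 0, 0.3, 0, 0, 0, 0, 0, 0, 0.3, 0, 0, 0, 0, 0])

```text
t: 9.8
ee_pos: [0.5553, 0.2428, 0.1265]
orientation: [3.139, 0.013, 3.141]
wrist_force: [6.4, -0.1, 9.8]
width: -0.0
```

```bash
python3 -c "
from h import *
look('wrist5')"
```

```text
[0.5553 0.2428 0.1265] [ 6.4 -0.1  9.8]
edge row 35 129 [0.4579 0.24   0.1265]
```

View pics/wrist5.png

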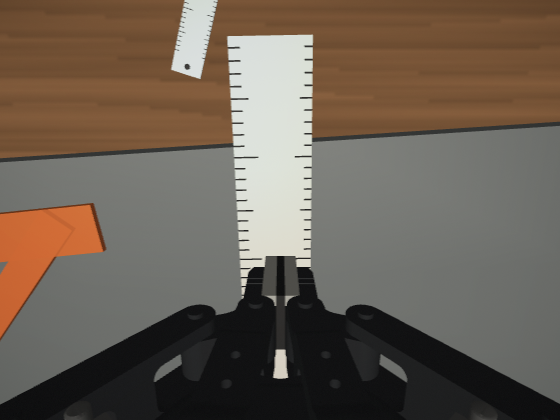

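Emit:
carry_out(rows=[0, 0.3, 0, 0, 0, 0, 0, 0, 0.3, 0, 0, 0, 0, 0, 0, 0.3, 0, 0, 0, 0, 0, 0, 0.3, 0, 0, 0, 0, 0, 0, 0.3, 0, 0, 0, 0, 0, 0, 0.3, 0, 0, 0, 0, 0, 0, 0.3, 0, 0, 0, 0, 0, 0, 0, 0, -0.1, 0, 0, 0, 0, 0, 0, -0.2, 0, 0, 0, 0, 0, 0, -1, 0, 0, 0, 0, 0, 0, -2, 0, 0, 0, 0, 0, 0, -3, 0, 0, 0, 0, 0, 0, 0, 0, 0, 0])

```text
t: 11.15
ee_pos: [0.5302, 0.2424, 0.1893]
orientation: [3.14, 0.005, -3.141]
wrist_force: [1.1, 0.3, 1.0]
width: 0.0
```

Run:
```python
from h import *
f,s=look('wrist6'); print(s['orientation'])
for c in ['side','top']:
    f=vision.grab_frame(c); save(f,c+'6')
```

```text
[0.5302 0.2424 0.1893] [1.1 0.3 1. ]
edge row 63 135 [0.4351 0.2381 0.1265]
[ 3.13977321  0.00475792 -3.1412224 ]
```

View pics/wrist6.png

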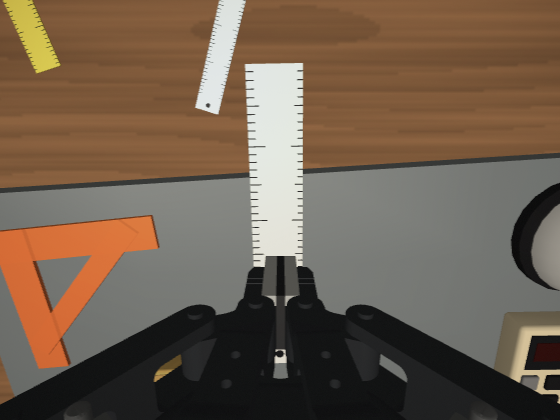

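View pics/side6.png

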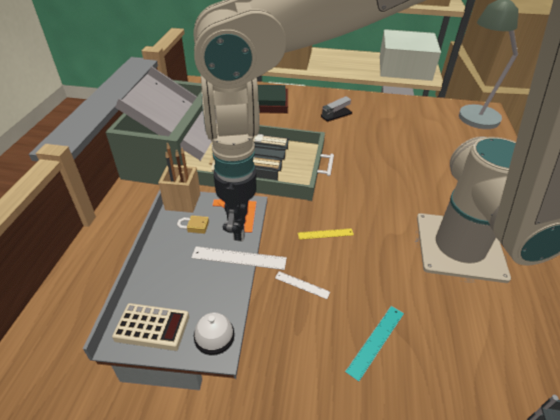

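The wrist view shows the near end at row 64, columns 245 to 303, well past the ledge edge (row about 172).

Run:
```python
from h import *
s=arm.read_state(); f=vision.grab_frame('wrist')
for u,v in [(246,64.5),(302.5,63.5),(254.5,262),(303.5,250)]: print(wz(f,s,u,v,.1265).round(4))
for u,v in [(200,178),(248,174.5),(305,171),(400,165)]: print('edge',wz(f,s,u,v,.1245).round(4))
```

```text
[0.4332 0.223  0.1265]
[0.4327 0.2537 0.1265]
[0.5503 0.2252 0.1265]
[0.542  0.2564 0.1265]
edge [0.4962 0.1933 0.1245]
edge [0.4941 0.2223 0.1245]
edge [0.4919 0.2564 0.1245]
edge [0.4883 0.3129 0.1245]
```

Emit:
carry_out(rows=[75, 2.5, -0.1, 0, 0, 0, -0.018, 75, 2.5, -0.1, 0, 0, 0, 0, 75, 2.4, -0.1, 0, 0, 0, 0, 75, 0, 0, 0, 0, 0, 0, 75, 0, 0, 1.5, 0, 0, 0, 75, 0, 0, 1.5, 0, 0, 0, 75, 0, 0, 0, 0, 0, 0, 75, 0, 0, 0, 0, 0, 0, 75, 0, 0, 0, 0, 0, 0])

```text
t: 12.25
ee_pos: [0.4552, 0.2379, 0.1558]
orientation: [3.141, 0.0, -3.124]
wrist_force: [-0.1, -0.1, 0.5]
width: 0.0639
```

Run:
```python
from h import *
f,s=look('wrist7');print(s['width'],s['orientation'])
```

```text
[0.4552 0.2379 0.1558] [-0.1 -0.1  0.5]
edge row 135 8 [0.3966 0.233  0.1265]
0.06393711306222441 [ 3.14146530e+00  3.83212588e-04 -3.12351428e+00]
```

View pics/wrist7.png

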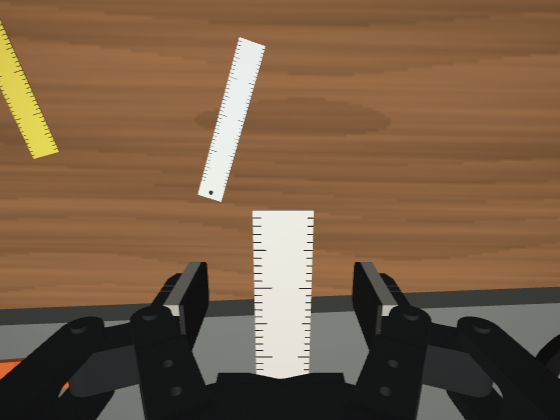

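Run:
```python
from h import *
s=arm.read_state(); f=vision.grab_frame('wrist')
for u,v in [(253,211),(313.5,211),(256.5,370),(310.5,370)]: print(wz(f,s,u,v,.1265).round(4))
```

```text
[0.436  0.2236 0.1265]
[0.4355 0.2553 0.1265]
[0.5371 0.2253 0.1265]
[0.5365 0.2582 0.1265]
```

Emit:
carry_out(rows=[75, 0, 0.1, 1.5, 0, 0, 0, 75, 0, 0, 1.5, 0, 0, 0, 75, 0, 0, 1.5, 0, 0, 0, 75, 0, 0, 0.7, 0, 0, 0, 75, 0, 0, 0, 0, 0, 0])

```text
t: 12.85
ee_pos: [0.454, 0.2385, 0.1029]
orientation: [-3.141, -0.002, -3.123]
wrist_force: [0.2, -0.1, -0.0]
width: 0.0644
```

Run:
```python
from h import *
f,s=look('wrist8'); f=vision.grab_frame('side'); a=cv2.cvtColor(f['img'],cv2.COLOR_RGB2BGR)
cv2.imwrite('pics/c8.png',cv2.resize(a[190:290,180:340],None,fx=5,fy=5,interpolation=cv2.INTER_CUBIC))
```

```text
[0.454  0.2385 0.1029] [ 0.2 -0.1 -0. ]
edge row 193 8 [0.4121 0.2351 0.1265]
```

View pics/wrist8.png

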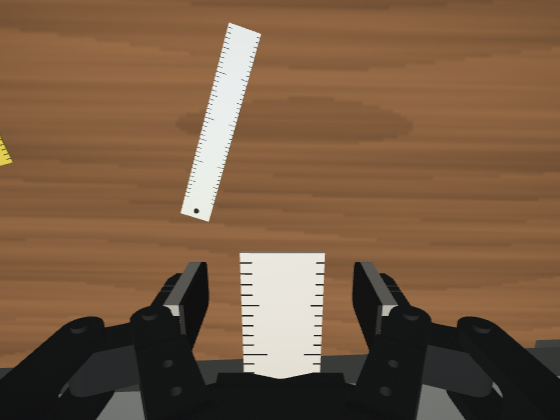

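View pics/c8.png

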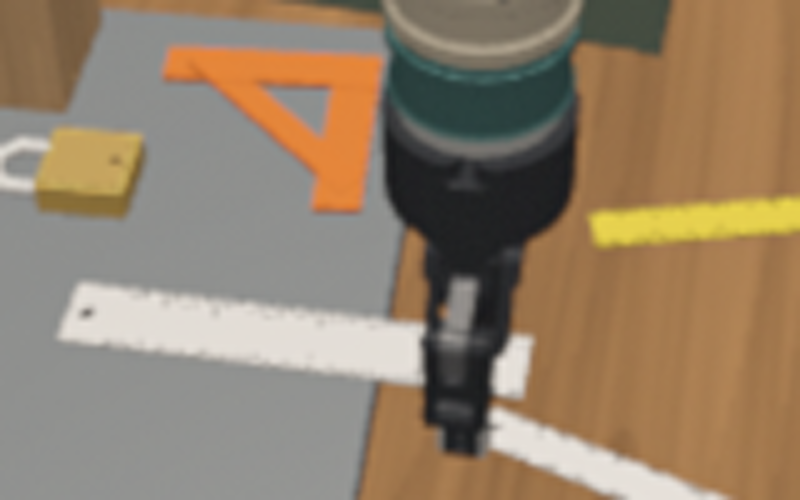

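Fingers straddle the near end, 18 mm in and clear of the ledge edge. I'll shift 4 mm further in and close.

Emit:
carry_out(rows=[75, -0.4, 0.1, 0, 0, 0, 0, 30, 0, 0, 0, 0, 0, 0, 20, 0, 0, 0, 0, 0, 0, 20, 0, 0, 0, 0, 0, 0, 20, 0, 0, 0, 0, 0, 0, 20, 0, 0, 0, 0, 0, 0, 20, 0, 0, 0, 0, 0, 0, 20, 0, 0, 0, 0, 0, 0])

```text
t: 13.75
ee_pos: [0.4591, 0.2399, 0.1038]
orientation: [3.141, 0.001, -3.123]
wrist_force: [1.2, -1.2, 2.4]
width: 0.0291
```

Emit:
carry_out(rows=[0, 0, 0, 0, 0, 0, 0, 0, 0, 0, 0, 0, 0, 0, 0, 0, 0, 0, 0, 0, 0])

```text
t: 14.05
ee_pos: [0.4591, 0.24, 0.1037]
orientation: [3.141, 0.001, -3.123]
wrist_force: [1.8, -0.3, 2.2]
width: 0.0294
```

Run:
```python
from h import *
f,s=look('wrist9'); print(s['width'])
```

```text
[0.4591 0.24   0.1037] [ 1.8 -0.3  2.2]
edge row 185 7 [0.4144 0.2364 0.1265]
0.029443413133632697
```

View pics/wrist9.png

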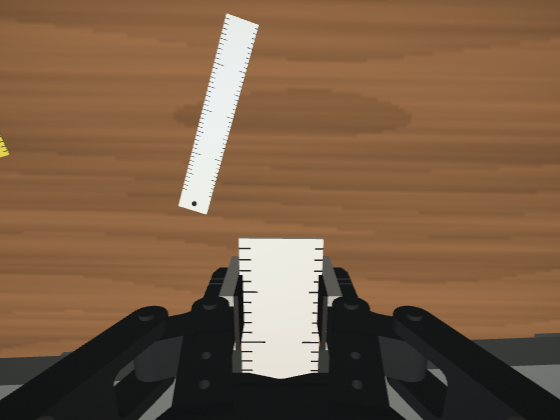

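The rule is held. Before carrying it I refine the rack pose from the first top and side pictures.

Emit:
carry_out(rows=[0, 0, 0, -0.2, 0, 0, 0, 0, 0, 0, -0.3, 0, 0, 0, 0, 0, 0, -0.5, 0, 0, 0, 0, 0, 0, -1, 0, 0, 0, 0, 0, 0, -2, 0, 0, 0, 0, 0, 0, -3, 0, 0, 0, 0, 0, 0, -3, 0, 0, 0, 0, 0, 0, 0, 0, 0, 0, 0, 0, 0, 0, 0, 0, 0])

```text
t: 15.0
ee_pos: [0.459, 0.2401, 0.2046]
orientation: [3.141, 0.002, -3.123]
wrist_force: [-0.1, -0.4, -2.7]
width: 0.0293
```

Run:
```python
from h import *
f,s=look('wrist10'); f=vision.grab_frame('side'); save(f,'side10')
a=cv2.imread('pics/top0.png')
cv2.imwrite('pics/c9.png',cv2.resize(a[128:203,340:425],None,fx=8,fy=8,interpolation=cv2.INTER_CUBIC))
```

```text
[0.459  0.2401 0.2046] [-0.1 -0.4 -2.7]
edge row 192 11 [0.4409 0.2346 0.1265]
```

View pics/side10.png

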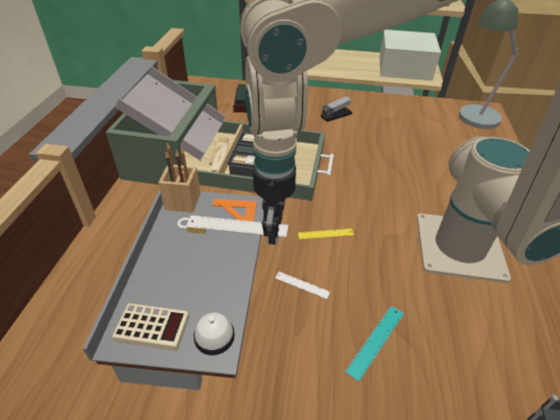

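View pics/c9.png

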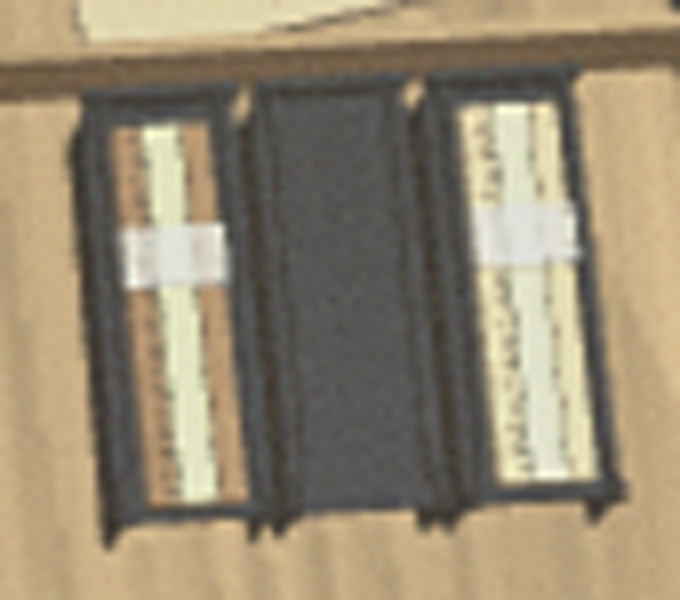

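View pics/wrist10.png

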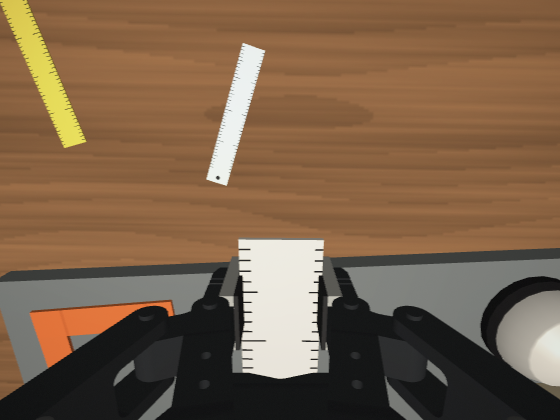

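```bash
cat > ov.py <<'E'
from h import *
import sys
def ov(x,y,yaw,name):
    R=np.array([[np.cos(yaw),-np.sin(yaw)],[np.sin(yaw),np.cos(yaw)]])
    L=[]
    for k in (-1,0,1):
        for sy in (1,-1):
            w=.028
            L.append(([0,sy*w,.008],[.159,sy*w,.008]))
            L.append(([.02,sy*.02,.008],[.155,sy*.02,.008]))
            L.append(([.02,sy*.02,.0],[.155,sy*.02,.0]))
        L.append(([0,-.028,0],[0,.028,0])); L.append(([.155,-.028,.012],[.155,.028,.012])); L.append(([.155,-.028,0],[.155,.028,0]));L.append(([.159,-.028,.012],[.159,.028,.012]))
        for a,b in L[-10:]:
            a[1]+=k*.062;b[1]+=k*.062
    for cam,(r0,r1,c0,c1,s) in {'top':(128,203,340,425,8),'side':(125,190,205,305,8)}.items():
        f=F[cam]; im=cv2.resize(cv2.cvtColor(f['img'],cv2.COLOR_RGB2BGR)[r0:r1,c0:c1],None,fx=s,fy=s,interpolation=cv2.INTER_CUBIC)
        for i,(a,b) in enumerate(L):
            P=[]
            for p in (a,b):
                q=np.array([x,y,.045])+np.array([*(R@np.array(p[:2])),p[2]]); u,v=proj(f,q); P.append((int((u-c0+.5)*s-.5),int((v-r0+.5)*s-.5)))
            cv2.line(im,P[0],P[1],(0,0,255) if a[2]==0 else (0,255,0),1,cv2.LINE_AA)
        cv2.imwrite(f'pics/ov_{name}_{cam}.png',im)
ov(*map(float,sys.argv[1:4]),sys.argv[4])
E
python3 ov.py .511 -.262 -.07 a
```

View pics/ov_a_top.png

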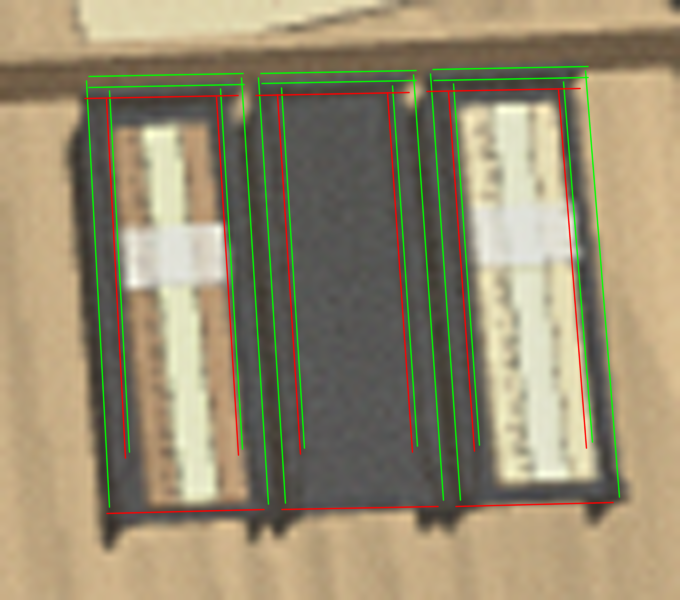

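View pics/ov_a_side.png

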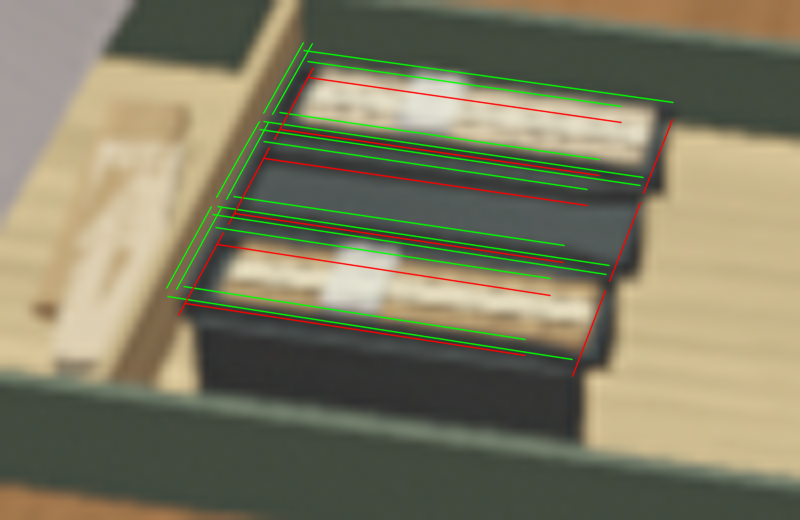

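The overlay is a few mm off in both views, so the far pictures aren't precise enough. I'll carry the rule high and measure the rack with the wrist camera from closer.

Emit:
carry_out(rows=[0, 0, 0, -3, 0, 0, 0, 0, 0, 0, -4, 0, 0, 0, 0, 0, 0, -4, 0, 0, 0, 0, 0, 0, -2, 0, 0, 0, 0, 0, -2, 0, 0, 0, 0, 0, 0, -3.5, 0, 0, 0, 0, 0, 0, -4, 0, 0, 0, 0, 0, 0, -4, 0, 0, 0, 0, 0, 0, -4, 0, 0, 0, 0, 0, 0, -4, 0, 0, 0, 0, 0, 0, -4, 0, 0, 0, 0, 0, 0, -4, 0, 0, 0, 0, 0, 0, -4, 0, 0, 0, 0, 0, 0, -4, 0, 0, 0, 0, 0, 0, -4, 0, 0, 0, 0, 0, 0, -4, 0, 0, 0, 0, 0, 0, -3, 0, 0, 0, 0, 0, 0, -2, 0, 0, 0, 0])

```text
t: 16.9
ee_pos: [0.4667, -0.2669, 0.3312]
orientation: [3.14, -0.003, -3.125]
wrist_force: [-0.1, 0.0, -1.3]
width: 0.0296
```

Emit:
carry_out(rows=[0, 0, 0, 0, 0, 0, 0.044, 0, -2, 0, 0, 0, 0, 0.044, 0, -3, 0, 0, 0, 0, 0, 0, -3, 0, 0, 0, 0, 0, 0, -3, 0, 0, 0, 0, 0, 0, -3, 0, 0, 0, 0, 0, 0, -1.5, 0, 0, 0, 0, 0, 0, 0, 0, 0, 0, 0, 0, 0, 0, 0, 0, 0, 0, 0])

```text
t: 17.8
ee_pos: [0.6216, -0.2746, 0.3315]
orientation: [3.14, -0.004, 3.072]
wrist_force: [0.2, -0.7, -1.5]
width: 0.0294
```

Run:
```python
from h import *
f,s=look('wrist11'); np.save('w11.npy',{'f':f,'s':s},allow_pickle=True); print(s['orientation'])
a=cv2.imread('pics/wrist11.png'); cv2.imwrite('pics/c11.png',cv2.resize(a[20:280,100:460],None,fx=2.2,fy=2.2,interpolation=cv2.INTER_CUBIC))
```

```text
[ 0.6216 -0.2746  0.3315] [ 0.2 -0.7 -1.5]
edge row 15 2 [ 0.4675 -0.2707  0.1265]
[ 3.14013504 -0.00395207  3.07204233]
```

View pics/wrist11.png

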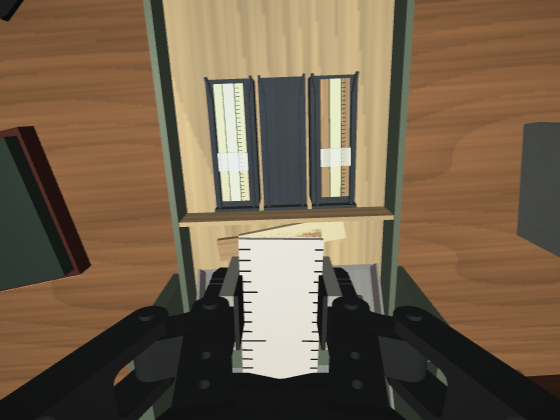

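View pics/c11.png

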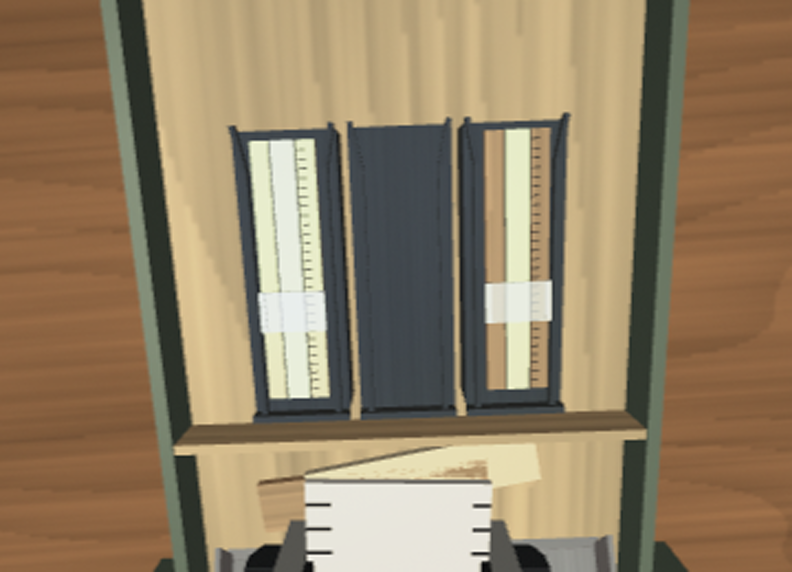

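```bash
cat > rk.py <<'E'
from h import *
D=np.load('w11.npy',allow_pickle=True).item(); f,s=D['f'],D['s']
un=lambda U,V:((U+.5)/2.2-.5+100,(V+.5)/2.2-.5+20)
for n,p,z in [('frontL',(353,129),.045),('frontR',(449,126),.045),('stopL',(361,411),.045),('stopR',(456,408),.045),('outFL',(233,127),.053),('outFR',(567,116),.053),('outBL',(255,412),.057),('outBR',(563,403),.057)]:
    print(n,wz(f,s,*un(*p),z).round(4))
E
python3 rk.py
cat > ov2.py <<'E'
from h import *
import sys
D=np.load('w11.npy',allow_pickle=True).item(); f,s=D['f'],D['s']
Rt=Ro.from_euler('xyz',s['orientation']).as_matrix(); H=f['hand_eye']; M=np.eye(4);M[:3,:3]=Rt;M[:3,3]=s['ee_pos'];C=np.linalg.inv(M@H)
f=dict(f,camera_from_world=C)
x,y,yaw=map(float,sys.argv[1:4]); c,q=np.cos(yaw),np.sin(yaw)
S=3;r0,r1,c0,c1=60,225,195,370
im=cv2.resize(cv2.cvtColor(f['img'],cv2.COLOR_RGB2BGR)[r0:r1,c0:c1],None,fx=S,fy=S,interpolation=cv2.INTER_CUBIC)
im=cv2.convertScaleAbs(im,alpha=1.5,beta=10)
def P(p):
    w=np.array([x+c*p[0]-q*p[1],y+q*p[0]+c*p[1],.045+p[2]]);u,v=proj(f,w);return int((u-c0+.5)*S-.5),int((v-r0+.5)*S-.5)
for k in (-.062,0,.062):
    for a,b,col in [((0,-.028,0),(0,.028,0),(0,0,255)),((.155,-.028,0),(.155,.028,0),(0,0,255)),((.155,-.028,.012),(.155,.028,.012),(0,255,0)),((.02,.02,0),(.155,.02,0),(255,255,0)),((.02,-.02,0),(.155,-.02,0),(255,255,0)),((0,.028,.008),(.155,.028,.008),(0,255,0)),((0,-.028,.008),(.155,-.028,.008),(0,255,0))]:
        cv2.line(im,P((a[0],a[1]+k,a[2])),P((b[0],b[1]+k,b[2])),col,1,cv2.LINE_AA)
cv2.imwrite('pics/'+sys.argv[4]+'.png',im)
E
```

```text
frontL [ 0.513  -0.2899  0.045 ]
frontR [ 0.515  -0.2387  0.045 ]
stopL [ 0.669  -0.2985  0.045 ]
stopR [ 0.671  -0.2423  0.045 ]
outFL [ 0.5084 -0.3521  0.053 ]
outFR [ 0.5151 -0.1776  0.053 ]
outBL [ 0.6621 -0.3586  0.057 ]
outBR [ 0.669  -0.1817  0.057 ]
```

```bash
python3 ov2.py .513 -.265 -.038 ov2a; python3 ov.py .511 -.263 -.038 b
```

```text
(no output)
```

View pics/ov2a.png

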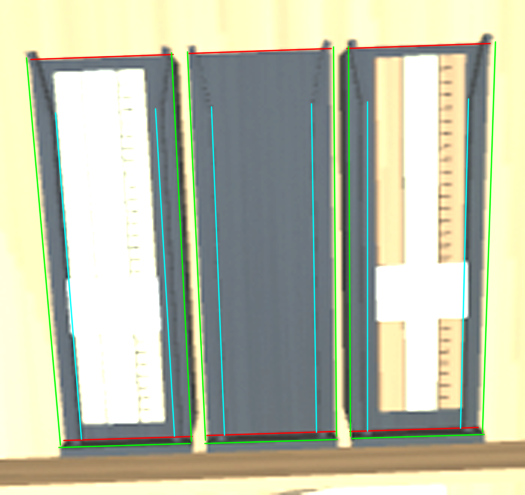

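View pics/ov_b_top.png

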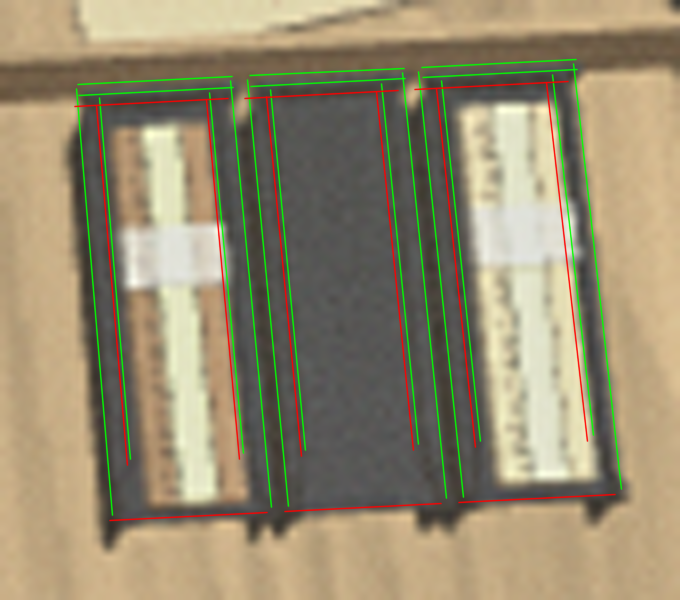

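The wrist overlay fits the middle rack at (0.513, -0.265), yaw -0.038. I'll back off over the lay-down spot, far end about 20 mm short of the stop, and come lower.

Emit:
carry_out(rows=[0, 2, 0, 0, 0, 0, -0.032, 0, 3, 0.1, 0, 0, 0, 0, 0, 3, 0.1, 0, 0, 0, 0, 0, 3, 0.1, 0, 0, 0, 0, 0, 2.6, 0.1, 0, 0, 0, 0, 0, 1.5, 0.1, 0, 0, 0, 0, 0, 0, 0, 2, 0, 0, 0, 0, 0, 0, 3, 0, 0, 0, 0, 0, 0, 3, 0, 0, 0, 0, 0, 0, 3, 0, 0, 0, 0, 0, 0, 3, 0, 0, 0, 0, 0, 0, 3, 0, 0, 0, 0, 0, 0, 3, 0, 0, 0, 0, 0, 0, 2, 0, 0, 0, 0, 0, 0, 1, 0, 0, 0, 0, 0, 0, 0, 0, 0, 0, 0, 0, 0, 0, 0, 0, 0])

```text
t: 19.55
ee_pos: [0.4723, -0.2642, 0.1045]
orientation: [-3.141, 0.001, 3.104]
wrist_force: [-0.4, 0.7, -0.8]
width: 0.0298
```

```bash
cat > dr.py <<'E'
from h import *
import sys
n=sys.argv[1]
s=arm.read_state(); print(s['ee_pos'].round(4),s['orientation'].round(4),s['wrist_force'].round(1),s['width'])
R=Ro.from_euler('xyz',s['orientation']).as_matrix()
fs={c:vision.grab_frame(c) for c in ['side','top']}
for c,(r0,r1,c0,c1,S) in {'side':(90,200,190,345,5),'top':(120,260,320,450,4)}.items():
    f=fs[c]; im=cv2.resize(cv2.cvtColor(f['img'],cv2.COLOR_RGB2BGR)[r0:r1,c0:c1],None,fx=S,fy=S,interpolation=cv2.INTER_CUBIC)
    q=[]
    for xx,yy in [(.0233,.016),(-.1767,.016),(-.1767,-.016),(.0233,-.016)]:
        u,v=proj(f,R@np.array([xx,yy,-.0228])+s['ee_pos']); q.append([int((u-c0+.5)*S),int((v-r0+.5)*S)])
    cv2.polylines(im,[np.array(q)],True,(0,0,255),1,cv2.LINE_AA)
    cv2.imwrite(f'pics/{n}_{c}.png',im)
E
python3 dr.py d1
```

```text
[ 0.4723 -0.2642  0.1045] [-3.1407e+00  1.3000e-03  3.1037e+00] [-0.4  0.7 -0.8] 0.029835787341688038
```

View pics/d1_side.png

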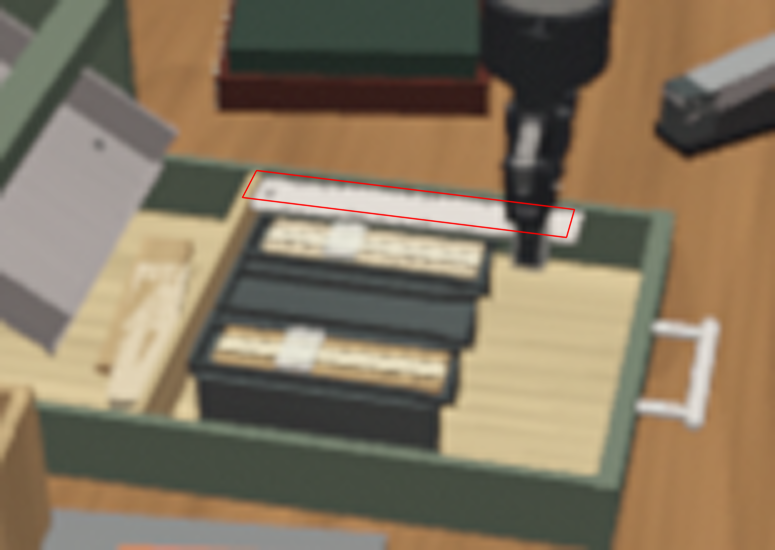

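View pics/d1_top.png

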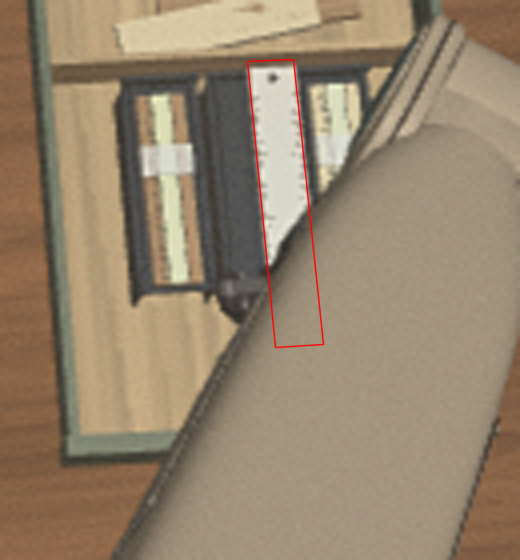

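The outlines match apart from about 2 mm of far-end droop, and the side view is offset by the same amount as the rack. I'm lowering to just above the side strips.

Emit:
carry_out(rows=[0, 0, 0, 1.5, 0, 0, 0, 0, 0, 0, 1.5, 0, 0, 0, 0, 0, 0, 1.5, 0, 0, 0, 0, 0, 0, 1.2, 0, 0, 0, 0, 0, 0, 0.8, 0, 0, 0, 0, 0, 0, 0.4, 0, 0, 0, 0, 0, 0, 0, 0, 0, 0, 0, 0, 0, 0, 0, 0, 0])

```text
t: 20.45
ee_pos: [0.4722, -0.264, 0.035]
orientation: [-3.141, 0.001, 3.104]
wrist_force: [-0.4, 0.0, 0.1]
width: 0.0294
```

```bash
python3 dr.py d2
```

```text
[ 0.4722 -0.264   0.035 ] [-3.1411e+00  8.0000e-04  3.1038e+00] [-0.4  0.   0.1] 0.02944606446836516
```

View pics/d2_side.png

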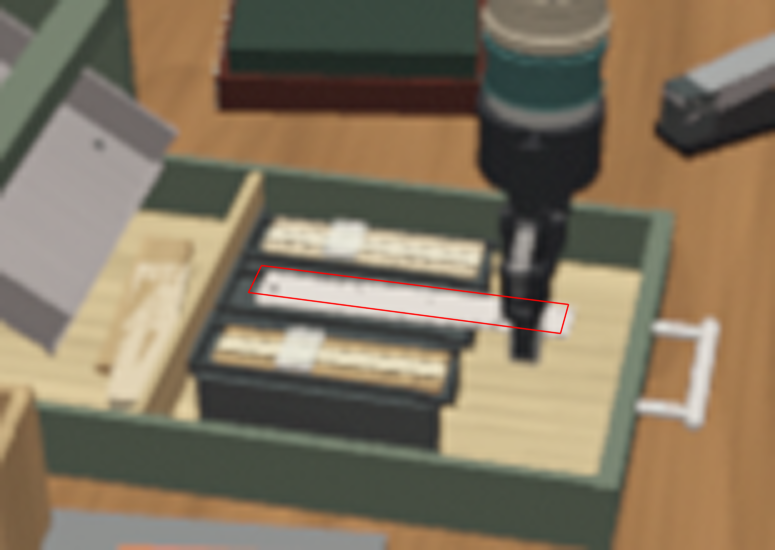

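View pics/d2_top.png

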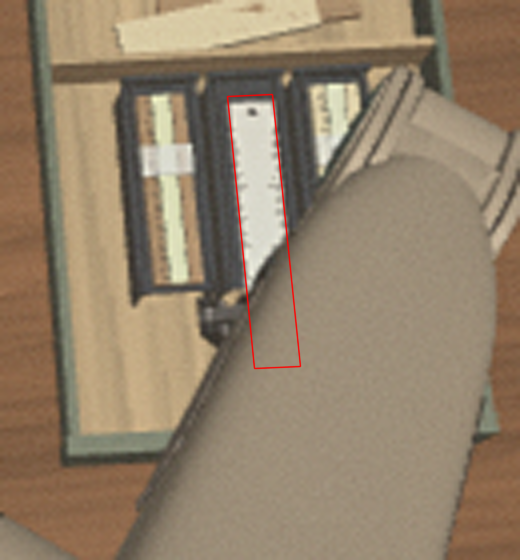

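The rule is centred in the channel in both views (top: rule columns 229 to 273, rack 207 to 290). I'm lowering gently now.

Emit:
carry_out(rows=[0, 0, 0, 0.2, 0, 0, 0, 0, 0, 0, 0.2, 0, 0, 0, 0, 0, 0, 0.2, 0, 0, 0, 0, 0, 0, 0, 0, 0, 0])

```text
t: 20.95
ee_pos: [0.4715, -0.2635, 0.0281]
orientation: [3.141, -0.001, 3.104]
wrist_force: [0.4, 0.9, -0.9]
width: 0.0293
```

Emit:
carry_out(rows=[0, 0, 0, 0.1, 0, 0, 0, 0, 0, 0, 0.1, 0, 0, 0, 0, 0, 0, 0, 0, 0, 0])

```text
t: 21.25
ee_pos: [0.4717, -0.2637, 0.0264]
orientation: [3.142, -0.0, 3.104]
wrist_force: [0.3, 0.3, -1.2]
width: 0.0293
```

Emit:
carry_out(rows=[0, 0, 0, 0.1, 0, 0, 0, 0, 0, 0, 0, 0, 0, 0])

```text
t: 21.45
ee_pos: [0.4719, -0.2637, 0.0255]
orientation: [-3.142, 0.0, 3.104]
wrist_force: [0.5, 0.8, -0.8]
width: 0.0296
```

Emit:
carry_out(rows=[0, 0, 0, 0.1, 0, 0, 0, 0, 0, 0, 0, 0, 0, 0])

```text
t: 21.65
ee_pos: [0.4719, -0.2638, 0.0247]
orientation: [-3.141, 0.0, 3.104]
wrist_force: [-0.9, 1.1, 0.3]
width: 0.0289
```

Emit:
carry_out(rows=[0, 0, 0, 0.05, 0, 0, 0, 0, 0, 0, 0, 0, 0, 0])

```text
t: 21.85
ee_pos: [0.4719, -0.2638, 0.0243]
orientation: [-3.141, 0.0, 3.104]
wrist_force: [-1.0, -0.1, 2.4]
width: 0.0293
```

Emit:
carry_out(rows=[0, 0, 0, 0.05, 0, 0, 0, 0, 0, 0, 0, 0, 0, 0])

```text
t: 22.05
ee_pos: [0.4719, -0.2638, 0.0238]
orientation: [-3.141, 0.0, 3.104]
wrist_force: [-1.5, 0.3, 3.3]
width: 0.0293
```

Light contact with the bed at the expected height. I'm sliding it forward now.

Emit:
carry_out(rows=[0, -0.2, 0, 0, 0, 0, 0, 0, -0.2, 0, 0, 0, 0, 0, 0, -0.2, 0, 0, 0, 0, 0, 0, -0.2, 0, 0, 0, 0, 0, 0, 0, 0, 0, 0, 0, 0])

```text
t: 22.55
ee_pos: [0.4796, -0.264, 0.0236]
orientation: [-3.142, -0.001, 3.104]
wrist_force: [-4.1, 0.3, 5.5]
width: 0.0294
```

Emit:
carry_out(rows=[0, -0.2, 0, 0, 0, 0, 0, 0, -0.2, 0, 0, 0, 0, 0, 0, 0, 0, 0, 0, 0, 0])

```text
t: 22.85
ee_pos: [0.4834, -0.2641, 0.0237]
orientation: [-3.141, -0.001, 3.104]
wrist_force: [-4.3, 0.1, 6.9]
width: 0.0294
```

Emit:
carry_out(rows=[0, -0.2, 0, 0, 0, 0, 0, 0, 0, 0, 0, 0, 0, 0])

```text
t: 23.05
ee_pos: [0.4853, -0.2642, 0.0238]
orientation: [-3.141, -0.002, 3.104]
wrist_force: [-4.9, 1.0, 8.1]
width: 0.0296
```

Friction is masking the stop, so I lift by 1 mm to unload the bed.

Emit:
carry_out(rows=[0, 0, 0, -0.1, 0, 0, 0, 0, 0, 0, 0, 0, 0, 0])

```text
t: 23.25
ee_pos: [0.4857, -0.2642, 0.0246]
orientation: [-3.141, -0.0, 3.104]
wrist_force: [-3.1, -0.6, 3.8]
width: 0.0294
```

Emit:
carry_out(rows=[0, -0.1, 0, 0, 0, 0, 0, 0, -0.1, 0, 0, 0, 0, 0, 0, 0, 0, 0, 0, 0, 0])

```text
t: 23.55
ee_pos: [0.4879, -0.2643, 0.0245]
orientation: [3.142, -0.0, 3.104]
wrist_force: [-3.6, -0.3, 3.3]
width: 0.0298
```

Emit:
carry_out(rows=[0, -0.1, 0, 0, 0, 0, 0, 0, -0.1, 0, 0, 0, 0, 0, 0, 0, 0, 0, 0, 0, 0])

```text
t: 23.85
ee_pos: [0.4899, -0.2644, 0.0246]
orientation: [-3.142, 0.0, 3.104]
wrist_force: [-3.5, 0.1, 4.9]
width: 0.0295
```

Emit:
carry_out(rows=[0, -0.1, 0, -0.03, 0, 0, 0, 0, 0, 0, 0, 0, 0, 0])

```text
t: 24.05
ee_pos: [0.4911, -0.2644, 0.0248]
orientation: [3.142, 0.001, 3.104]
wrist_force: [-2.9, -0.2, 3.0]
width: 0.0296
```

Emit:
carry_out(rows=[0, -0.1, 0, 0, 0, 0, 0, 0, 0, 0, 0, 0, 0, 0])

```text
t: 24.25
ee_pos: [0.4918, -0.2644, 0.0248]
orientation: [3.142, -0.0, 3.104]
wrist_force: [-3.7, -0.6, 4.0]
width: 0.0294
```

Emit:
carry_out(rows=[0, -0.1, 0, 0, 0, 0, 0, 0, 0, 0, 0, 0, 0, 0])

```text
t: 24.45
ee_pos: [0.4919, -0.2644, 0.0247]
orientation: [-3.141, -0.002, 3.104]
wrist_force: [-4.9, -0.0, 5.5]
width: 0.0295
```

TCP stalls at x=0.492 (stop expected at 0.491). I'll push on to a firm butt.

Emit:
carry_out(rows=[0, -0.1, 0, -0.03, 0, 0, 0, 0, 0, 0, 0, 0, 0, 0])

```text
t: 24.65
ee_pos: [0.4919, -0.2644, 0.0247]
orientation: [-3.141, -0.004, 3.103]
wrist_force: [-6.8, -0.4, 4.8]
width: 0.0294
```

Emit:
carry_out(rows=[0, -0.1, 0, 0, 0, 0, 0, 0, 0, 0, 0, 0, 0, 0])

```text
t: 24.85
ee_pos: [0.4919, -0.2644, 0.0247]
orientation: [-3.141, -0.006, 3.103]
wrist_force: [-8.3, -1.5, 8.0]
width: 0.0295
```

Emit:
carry_out(rows=[0, -0.1, 0, -0.1, 0, 0, 0, 0, 0, 0, 0, 0, 0, 0])

```text
t: 25.05
ee_pos: [0.492, -0.2638, 0.0248]
orientation: [3.141, -0.008, 3.103]
wrist_force: [-8.1, -0.9, 4.4]
width: 0.0294
```

Emit:
carry_out(rows=[0, 0, 0, 0, 0, 0, 0])

```text
t: 25.15
ee_pos: [0.492, -0.2638, 0.0248]
orientation: [3.141, -0.008, 3.103]
wrist_force: [-9.1, -0.4, 4.3]
width: 0.0295
```

```bash
python3 dr.py d3; python3 -c "
from h import *
look('wrist20')"
```

```text
[ 0.492  -0.2638  0.0248] [ 3.1411 -0.0077  3.1028] [-9.1 -0.4  4.3] 0.029535590324365632
[ 0.492  -0.2638  0.0248] [-8.5 -0.5  4.5]
edge row 90 98 [ 0.4201 -0.2617  0.1265]
```

View pics/d3_side.png

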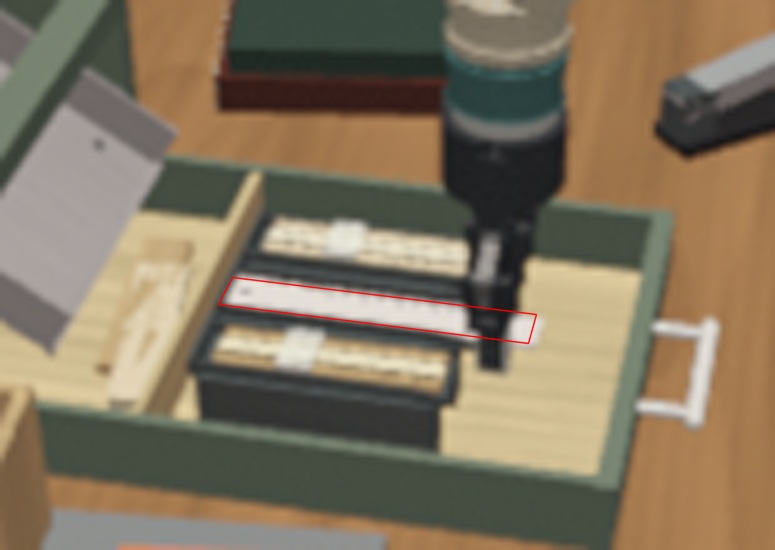

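View pics/d3_top.png

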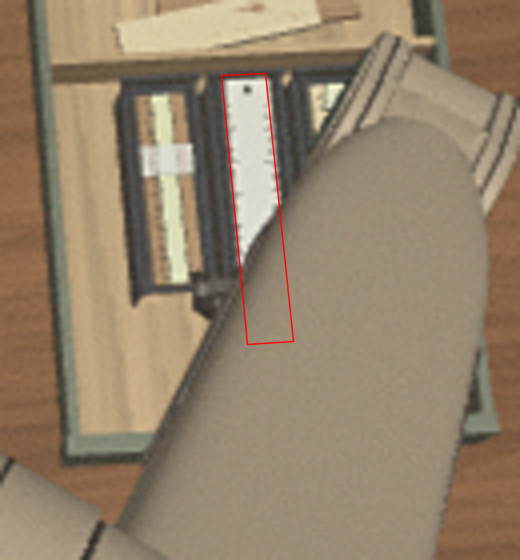

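View pics/wrist20.png

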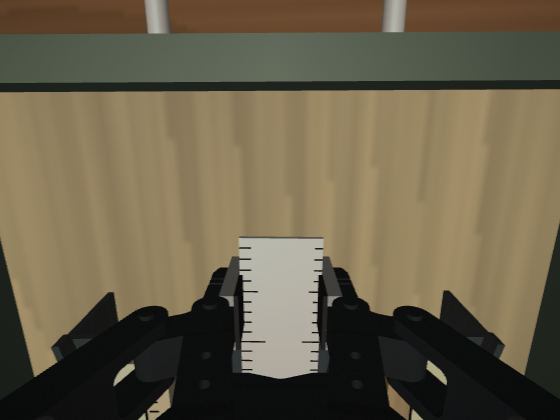

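The rule is home. It pressed on the stop with about 8 to 9 N at the wrist and hasn't slipped in the grip. I'll ease the preload and release.

Emit:
carry_out(rows=[0, 0.2, 0, 0, 0, 0, 0, 0, 0.2, 0, -0.05, 0, 0, 0, 0, 0, 0, 0, 0, 0, 0])

```text
t: 25.6
ee_pos: [0.4919, -0.2642, 0.0263]
orientation: [3.141, 0.0, 3.104]
wrist_force: [-0.8, 0.1, -0.4]
width: 0.0297
```

Emit:
carry_out(rows=[40, 0, 0, 0, 0, 0, 0, 45, 0, 0, 0, 0, 0, 0, 50, 0, 0, 0, 0, 0, 0, 60, 0, 0, 0, 0, 0, 0, 65, 0, 0, 0, 0, 0, 0, 65, 0, 0, 0, 0, 0, 0, 65, 0, 0, 0, 0, 0, 0])

```text
t: 26.3
ee_pos: [0.4918, -0.2644, 0.0266]
orientation: [3.142, 0.0, 3.104]
wrist_force: [-0.4, -0.7, 0.7]
width: 0.0554
```

```bash
python3 -c "
from h import *
look('wrist21')"
```

```text
[ 0.4918 -0.2644  0.0266] [-0.4 -0.7  0.7]
edge row 90 98 [ 0.4191 -0.2623  0.1265]
```

View pics/wrist21.png

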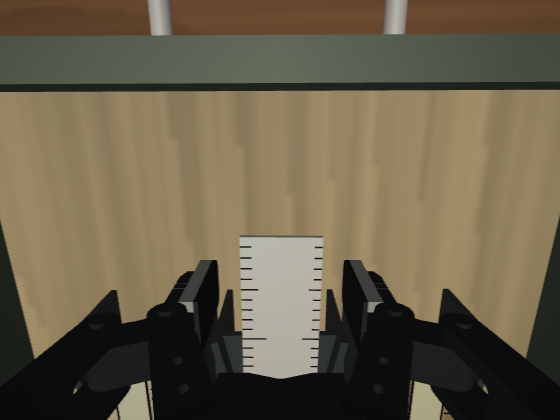

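Emit:
carry_out(rows=[65, 0, 0, -0.5, 0, 0, 0, 65, 0, 0, -1, 0, 0, 0, 65, 0, 0, -2, 0, 0, 0, 65, 0, 0, -3, 0, 0, 0, 65, 0, 0, -4, 0, 0, 0, 65, 0, 0, -4, 0, 0, 0, 65, 0, 0, -4, 0, 0, 0, 65, 0, 0, -4, 0, 0, 0, 65, -3, 0, -3, 0, 0, 0, 65, -4, 0, 0, 0, 0, 0, 65, -4, 0, 0, 0, 0, 0, 65, -2, 0, 0, 0, 0, 0, 65, 0, 0, 0, 0, 0, 0, 65, 0, 0, 0, 0, 0, 0])

```text
t: 27.75
ee_pos: [0.6213, -0.2691, 0.2819]
orientation: [3.142, -0.001, 3.104]
wrist_force: [0.1, 0.1, 0.9]
width: 0.0557
```

Run:
```python
from h import *
f,s=look('wrist22'); np.save('w22.npy',{'f':f,'s':s},allow_pickle=True); print(s['wrist_force'])
a=cv2.imread('pics/wrist22.png'); cv2.imwrite('pics/c22.png',cv2.resize(a[20:280,100:460],None,fx=2.2,fy=2.2,interpolation=cv2.INTER_CUBIC))
f=vision.grab_frame('side'); save(f,'side22')
```

```text
[ 0.6213 -0.2691  0.2819] [0.1 0.1 0.9]
edge row 119 127 [ 0.5578 -0.2734  0.1265]
[0.087521   0.09802208 0.88341827]
```

View pics/c22.png

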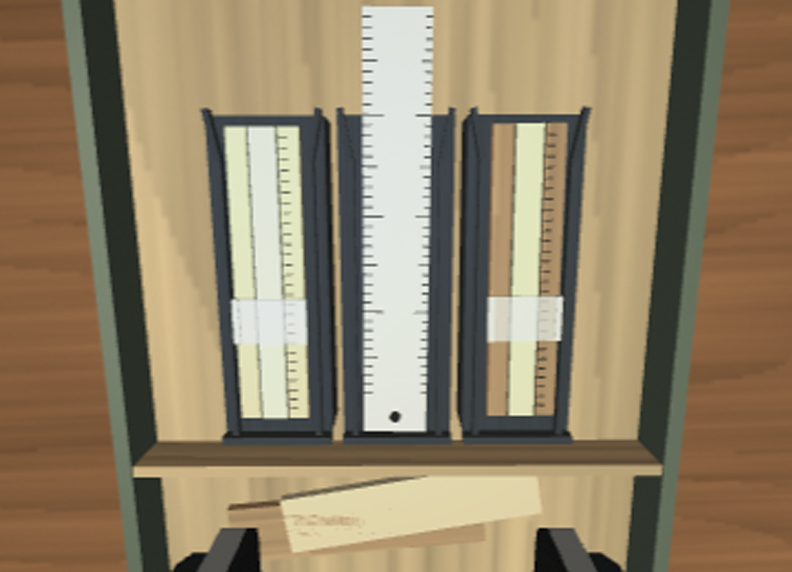

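View pics/side22.png

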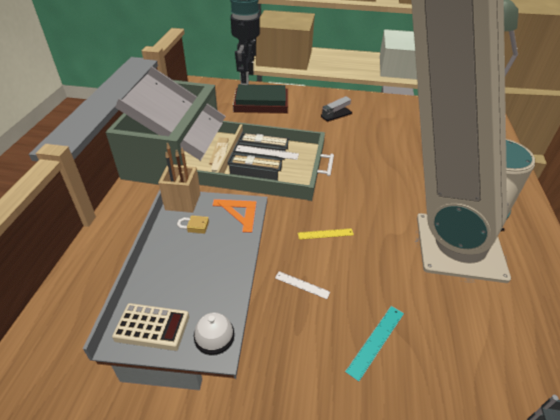

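Run:
```python
from h import *
D=np.load('w22.npy',allow_pickle=True).item(); f,s=D['f'],D['s']
un=lambda U,V:((U+.5)/2.2-.5+100,(V+.5)/2.2-.5+20)
for n,p,z in [('near',(397,6),.047),('far',(396,432),.047),('bedfront',(340,114),.045),('bedfrontR',(446,114),.045),('stopfoot',(437,434),.045),('stopTop',(396,435),.057)]: print(n,wz(f,s,*un(*p),z).round(4))
a=cv2.imread('pics/wrist22.png'); cv2.imwrite('pics/c23.png',cv2.resize(a[190:235,250:310],None,fx=12,fy=12,interpolation=cv2.INTER_CUBIC))
```

```text
near [ 0.4677 -0.2632  0.047 ]
far [ 0.6682 -0.2711  0.047 ]
bedfront [ 0.5117 -0.2916  0.045 ]
bedfrontR [ 0.5135 -0.2419  0.045 ]
stopfoot [ 0.6707 -0.2495  0.045 ]
stopTop [ 0.6667 -0.2711  0.057 ]
```

View pics/c23.png

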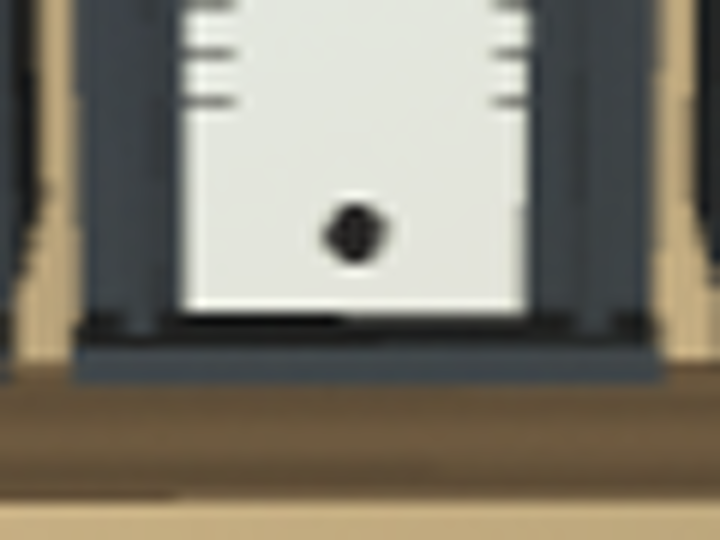

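The rule lies flat in the channel, its far end on the foot of the stop's dark face. It stands out 44.9 mm in front of the bed (45 expected). The bystanders are where they were, so I'm handing in.

```bash
python3 -c "
from h import *
s=arm.read_state(); print(s['t'],s['wrist_force']); print(arm.hand_in())"
```

```text
27.85 [ 0.38899496 -0.27312138 -0.66785324]
the job is handed in; nothing more can be done
None
```

The steel rule is in the empty middle rack, flat and home against the end stop, and the job is handed in at 27.9 s.

- **Drag:** The first try, at about 5–7 N, slipped on the rule. At about 9 N the rule followed the finger until its near end stood about 58 mm out over the ledge edge.
- **Carry and lay:** I pinched it about 22 mm from the near end, carried it over, laid it on the bed and pushed. Motion stalled at x = 0.492 m, where I had calculated the stop at 0.491 m.
- **Push against the stop:** It peaked at 8–9 N at the wrist. Some of that was bed friction, so the force on the stop itself was roughly 5–6 N. The highest downward reading was 11.5 N on the ledge and 8 N on the rack.
- **Release:** The gripper had risen 1–2 mm when I eased the load before opening, so the rule may have settled by that much.

**Last checks:**
- The rule stands out 44.9 mm in front of the bed, where 45 mm is expected.
- The far end sits at the foot of the stop face, within the camera error of about 2 mm.
- The other things on the ledge and both slide rules look unmoved.
- The gripper is clear and touching nothing.

**Disagreement:** The side and top camera overlays of the rack were a few mm off from the wrist camera's. I used the wrist measurement, and the contact with the stop agreed with it.

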